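# Torque the anvil clamp bolt with a breakaway wrench

## Robot

A 6-joint arm with a two-finger parallel gripper is mounted at the origin on the work surface. World frame = base frame: x ahead of the robot, y to its left, z up, the work surface at z = 0. Lengths are in m, angles in degrees, forces in N, time in s.
With the tool pointing down it reaches from about 0.4 to 0.825 m from the base axis. Payload 7 kg.
Tool frame: the origin (TCP) lies midway between the tips of the shut fingers; the grasp point (between the pads) lies 19 mm behind it; z points along the fingers, y is the direction in which the jaws open and shut (so a half turn about z gives the same grasp; the last joint's range is limited). The gripper opens to 88 mm and grips with 3 to 60 N. Pads are 19 mm wide; open, the fingers measure 130 mm over their backs; the gripper's body (78 mm by 193 mm) begins 47 mm behind the grasp point.
Start: joints at [80.621, 20.546, 0.682, 0, -70.136, -16.507], TCP at [0.295, 0.607, 0.195] pointing down, gripper open.
Joint ranges: [-176.03, 176.03], [-82.01, 121.73], [-58.28, 71.71], [-173.87, 95.51], [-174.79, -0.11], [-173.66, 173.66]. Speed limits (degrees/s): [136.94, 136.94, 172.46, 180, 180, 180].

## Interface

Orientations are given as [roll, pitch, yaw] about the fixed x, y, z axes, in that order (R = Rz(yaw) Ry(pitch) Rx(roll)).
In Python, from plant import ctrl gives the robot as it stands.
- The arm moves only by the tool jog_arm, never from a script. Its argument "deltas" is a list of rows, each a list of 2 entries, a list of its own where there are three numbers: the shift along the tool's x, y, z in m, then the turn about the tool's z in degrees. A call has 1 to 20 rows; each row is the pose to reach, as a shift and turn from the pose commanded when the call began, along the tool's axes at that moment; what a row does not reach only later rows make up. A row lasts 1/10 s, in which the tool goes at most 50 mm and 8.59 degrees, less where a joint would pass 70% of its speed; a pose out of reach is approached as far as the arm can. A call with a gripper value outside its range is refused whole. "jaw" is the closure, from -1 (fully open) to 1 (shut), set as the call begins (left out, the last holds). The fingers move at their own pace and stop on an object; the grip force is fixed at half the most. Time passes only in rows, so rows that repeat a pose let the fingers close. It gives the time, the measured TCP pose, the force and the opening at its end, in the units of the state.
- ctrl.get_obs(): the state, without advancing time (a new reading comes with each control period).
- ctrl.snapshot(name): name is "scene" or "top"; returns the picture (480x640x3 uint8, red, green, blue); there is no depth.
- ctrl.camera_params(name): a dict with "camera_matrix" (3x3 intrinsics, pixels), "position" and "rotation" of the camera in the world. Camera axes: x right, y down, z forward; pixel columns grow to the right and rows downward; lengths in m; the calibration is good to about 2 mm. A picture is of the moment at which its call begins. camera_params takes no time and is no camera call.
- ctrl.close_job(): hands the job in, once; it reports no verdict.
Trained networks look in the newest picture that a camera, given by its name, has taken for a name from the list of things; names that differ only in an ending like _2 or _b are one class to them, and where a whole thing is asked for, a point or a joint stands for the part that bears it (a point fixed in the world has none). Each returns a list of dicts, best first, with "conf" (0 to 1); they miss things now and then, are a little off and sometimes report something else, mostly with a low value. They report only what shows in the picture. A call takes as long as a camera call. They do not tell look-alikes from the thing itself.
- ctrl.boxes_of(query, camera): "bbox" ([left, top, width, height] as shares, 0 to 1, of the picture: columns of its width, rows of its height, round what is visible of it).
- ctrl.cut_out(query, camera): "mask" (480x640 bool, what is visible of it) and "bbox" ([left, top, width, height] as shares, 0 to 1, of the picture: columns of its width, rows of its height, round what is visible of it).
The state is a dict: "clock": time; "joint_pos": joint angles; "qvel": joint speeds; "tau": joint torques, N m; "tool_pos": TCP position; "orientation": TCP orientation; "force": force on the tool from outside, world axes, zero at the start; "moment": the same for the moment, N m; "opening": finger opening in m.
Only numpy, scipy, OpenCV 4.12 (cv2) and the standard library are available. Lean on these libraries where they do the work, as an engineer would, in place of code of your own. Each camera call takes 0.05 s, during which the arm holds its last target. There are 200 camera calls.

## Task

The anvil disc works loose: take the torque wrench from the plywood tool board, set its socket fully down over the square bolt head of the clamp strap nearest the board, and turn it clockwise until the wrench's breakaway joint trips. Stop at the trip: do not force the handle on to the end of its kink, strain the bolt or turn it back. Then lift the wrench off and lay it flat, socket down, on the tool board again, leaving the other things where they are.

Things in the scene. Friction and masses are not known exactly. Their poses are not given: they have to be found in the camera images.
- wrench_grip (a point): Centre of the torque wrench's black rubber grip, a flat-sided bar 29 mm wide, 29 high, 104 long. x along the handle away from the head, z up. It is 140 mm from the socket axis (handle straight) and 21.5 mm above the socket rim's plane. The knob at the tail (43 mm diameter) begins 56 mm further on. Lying on the board the wrench is level, on socket rim and knob, the grip's underside 7 mm clear of it.
- wrench_socket (a point): Point on the wrench's socket axis in the plane of the socket's rim (lower end of the head). x from the head to the knuckle, z up out of the head's back. The socket is a square hole 28.6 mm across flats, 15.5 mm deep, flats parallel to this x and y; the head is 51 mm across and 38 mm high.
- bolt_head (a point): Centre of the top face of the loose bolt's square head: 26 mm across flats, 13 mm high, top edges chamfered 3 mm; x and y square to its flats, z up. It stands upright, top 104 mm above the bench, on a 54 mm washer on a clamp strap. A socket fully down stands on the washer, rim 13 mm below this point. Room for the handle is on the tool board's side, away from the anvil disc.
- bolt (a joint): Turn of the loose bolt in rad; grows as it is tightened (clockwise from above). It turns against a light steady drag (under 0.5 N m) and comes up solid 0.4 to 0.9 rad after its start; no mark shows where, the force and the wrench's trip must tell.
- block: Forging block, fixed: timber base 200 x 330 x 58 mm, in its middle a round steel anvil disc (flange 170 mm, top 108 mm above the bench), held by a strap and square-headed bolt at each end. Origin at the base's centre on the bench; y along the base: loose bolt at y = -112 mm, the far bolt (already tight, same looks) at +112 mm.
- board: Plywood tool board 320 x 340 x 15 mm, fixed flat on the bench; origin at the centre of its underside, x and y along its edges. The wrench starts along its middle, head towards the forging block; a hammer lies on one side and a punch and a chisel on the other, some 100 mm from the wrench.
- wrench: The torque wrench, loose, about 650 g, 220 mm long; balances 90 mm from the socket axis. Origin and axes as wrench_socket. It trips at 1.3 N m about its knuckle pin (13 N sideways at the grip's centre, if the hand does not also twist the handle). That moment then falls evenly, to 70 % with the grip's centre 10 mm aside, 40 % at 20 mm. Tripped counts from 8 mm aside; 25 mm is too far.
- hammer: Hammer on the board, a bystander.
- punch: Steel punch on the board, a bystander.
- chisel: Cold chisel on the board, a bystander.
- leaf: Small forged leaf lying on the anvil disc, a bystander.
- tongs: Forge tongs on the bench, a bystander.
- wax_tin: Low round tin on the bench, a bystander.
- wire_brush: Brush on the bench, a bystander.
- bar_stock: Square steel bar on the bench, a bystander.
- wrench_knuckle (a point): The breakaway  an upright pin 40 mm from the socket axis towards the grip, level with the grip's centre; x along the handle. The handle is held straight by an over-centre spring and kinks clockwise only (seen from above), as far as an end stop at 0.30 rad, where the grip's centre stands 30 mm to the side of the head's line. It springs straight when the handle is eased back.
Not all that is in view belongs to the job. What is shaped like the wrench but orange is not meant.

How it is judged:
By the outcome, as a careful person would: the job done as asked, in the order asked, and still so for the second after the job is handed in, with the robot touching nothing.
It also fails if it takes over 69 s, if anything falls off the work surface, if the arm or the gripper's body presses on something with over 40 N, if the wrist force passes 120 N, or if a joint passes its speed limit or range.

## Working session

There is one attempt and no reset: what is moved stays moved. The work goes in short steps, Python scripts to look and compute and a tool call to move; the robot and the scene stay as the last step left them, time stands still between calls to the robot, and variables do not carry over. Pictures are saved under pics/ and viewed, about 8 in all and at most 12, crops included, and the job is handed in when it is done.

Besides the shell and the picture viewer there is one more tool, called after "Call:" by a JSON object that holds its "fn" and its "kwargs". jog_arm: Moves the arm, as the interface text tells. Its arguments: {"type":"object","properties":{"deltas":{"type":"array","items":{"type":"array"}},"jaw":{"type":"number"}},"required":["deltas"]}

```bash
mkdir -p pics; ls
python3 - <<'E'
from plant import ctrl
import cv2,numpy as np
o=ctrl.get_obs()
print({k:np.round(v,3).tolist() for k,v in o.items()})
for n in("scene","top"):
    im=ctrl.snapshot(n);cv2.imwrite(f"pics/{n}0.png",im[:,:,::-1]);p=ctrl.camera_params(n);print(n,p)
    for q in("wrench","wrench_grip","wrench_socket","bolt_head","board","block"):
        try:
            for d in ctrl.boxes_of(q,n)[:3]:print(q,round(d["conf"],2),np.round(np.array(d["bbox"])*[640,480,640,480],1))
        except Exception as e:print(q,e)
E
```

```text
pics
{'clock': 0.0, 'joint_pos': [80.619, 20.592, 0.636, -0.02, -70.138, -16.507], 'qvel': [0.027, 0.014, 0.017, 0.072, 0.003, -0.015], 'tau': [-0.0, -58.273, 29.304, 6.997, 0.007, -0.0], 'tool_pos': [0.295, 0.607, 0.194], 'orientation': [179.904, -0.009, -25.895], 'force': [0.217, 0.071, -0.427], 'moment': [-0.007, 0.022, 0.001], 'opening': 0.088}
scene {'camera_matrix': array([[561.40773822,   0.        , 309.03725674],
       [  0.        , 561.40773822, 234.03296708],
       [  0.        ,   0.        ,   1.        ]]), 'position': array([ 1.15044364, -0.00886877,  1.16308615]), 'rotation': array([-147.67643647,    0.80498666,   87.68604475])}
wrench 0.92 [129.1 268.9 112.7  30.4]
wrench 0.82 [123.9 146.   85.6  58.1]
wrench_grip 0.95 [127.4 156.6  64.2  47.4]
wrench_socket 0.89 [131.1 271.9 108.8  32. ]
wrench_socket 0.67 [127.6 146.3  85.2  54.5]
bolt_head 0.58 [350.2 256.5  19.9  13.1]
board 0.62 [103.2 229.3 157.8 138.9]
board 0.32 [128.3 272.8 110.1  35.7]
top {'camera_matrix': array([[529.34222854,   0.        , 321.61597433],
       [  0.        , 529.34222854, 242.15299343],
       [  0.        ,   0.        ,   1.        ]]), 'position': array([0.3789641 , 0.01816574, 1.44457108]), 'rotation': array([-176.17179718,   -0.37803883,  -89.47597069])}
wrench 0.67 [418.4 308.   79.2  62.4]
wrench 0.65 [385.2 198.6  92.3  24.2]
wrench_grip 0.94 [436.1 305.1  60.8  55.2]
wrench_grip 0.81 [405.6 201.   71.9  16.4]
wrench_grip 0.63 [377.7 249.5  50.8  15.9]
wrench_socket 0.72 [382.3 201.7  98.3  21.9]
wrench_socket 0.68 [422.8 306.2  73.   65.5]
wrench_socket 0.53 [144.  262.2  69.   55.5]
bolt_head 0.68 [281.9 203.5   9.6  11.7]
board 0.72 [368.5 147.2 132.2 123.5]
block 0.91 [178.5 175.6 129.2  81.1]
```

View pics/scene0.png

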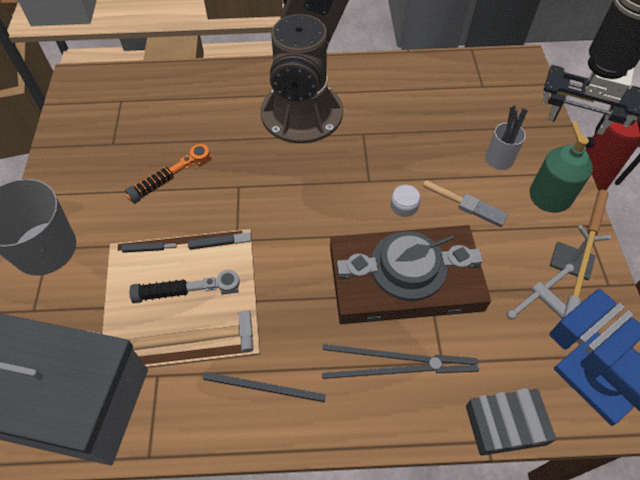

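View pics/top0.png

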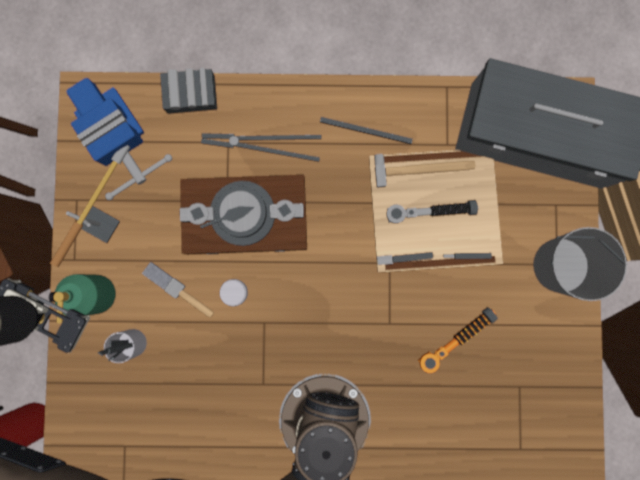

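Scene view: the wrench lies on the board with its head at (230,281) and tail at (135,294), and the near bolt is at (360,263). Top view: head (397,213), tail (474,207), near bolt (285,210). The orange look-alike is at (458,340) in the top view and isn't meant. Next I'll look closer at crops and triangulate.

```bash
cat > h.py <<'E'
import cv2,numpy as np
from scipy.spatial.transform import Rotation as R
from plant import ctrl
def cam(n):
    p=ctrl.camera_params(n);return np.array(p["camera_matrix"]),np.array(p["position"]),R.from_euler("xyz",p["rotation"],degrees=True).as_matrix()
def w(n,u,v,z):
    K,t,M=cam(n);d=M@np.linalg.solve(K,[u,v,1.]);return t+d*(z-t[2])/d[2]
def px(n,P):
    K,t,M=cam(n);c=K@(M.T@(np.array(P)-t));return c[:2]/c[2]
def tri(a,b):  # two (cam,u,v) rays -> midpoint, gap
    L=[]
    for n,u,v in(a,b):
        K,t,M=cam(n);d=M@np.linalg.solve(K,[u,v,1.]);L.append((t,d/np.linalg.norm(d)))
    (p,d),(q,e)=L;s=np.linalg.lstsq(np.c_[d,-e],q-p,rcond=None)[0];A=p+s[0]*d;B=q+s[1]*e;return (A+B)/2,np.linalg.norm(A-B)
def crop(im,x,y,wd,hg,f):return cv2.resize(im[y:y+hg,x:x+wd,::-1],None,fx=f,fy=f,interpolation=cv2.INTER_CUBIC)
E
python3 - <<'E'
from h import *
t=ctrl.snapshot("top");s=ctrl.snapshot("scene")
c=np.vstack([np.hstack([crop(t,380,190,100,36,6)]),np.hstack([crop(t,265,190,50,40,6),crop(s,335,240,50,40,6)]),])
cv2.imwrite("pics/c1.png",c)
for a in((397,213),(474,207)):print(w("top",*a,.05))
print(w("top",285,210,.104),w("scene",360,262,.104),tri(("top",285,210),("scene",360,262)))
for q in("board","block","wrench"):
    d=ctrl.cut_out(q,"top")
    for k in d[:2]:
        r=cv2.minAreaRect(cv2.findNonZero(k["mask"].astype(np.uint8)));print(q,k["conf"],r)
        z={"board":.015,"block":.058,"wrench":.05}[q]
        print(np.round([w("top",*b,z)for b in cv2.boxPoints(r)],4).tolist())
E
```

```text
[ 0.55178605 -0.18944389  0.05      ]
[ 0.56986444 -0.39425392  0.05      ]
[0.54993956 0.10416647 0.104     ] [0.55708191 0.11045876 0.104     ] (array([0.55146436, 0.10817743, 0.09415073]), np.float64(0.006761296351640904))
board 0.73 ((435.2715759277344, 209.80203247070312), (117.20140075683594, 125.96478271484375), 85.91438293457031)
[[0.7128, -0.116, 0.015], [0.7415, -0.4611, 0.015], [0.4208, -0.4797, 0.015], [0.3934, -0.1396, 0.015]]
block 0.76 ((242.40390014648438, 214.8408203125), (76.98587036132812, 126.61610412597656), 87.92996978759766)
[[0.6363, 0.3915, 0.058], [0.652, 0.0574, 0.058], [0.4482, 0.0478, 0.058], [0.433, 0.3787, 0.058]]
wrench 0.98 ((456.92620849609375, 339.3114318847656), (19.333568572998047, 91.93048095703125), 50.19442367553711)
[[0.1637, -0.2373, 0.05], [0.3178, -0.4234, 0.05], [0.2794, -0.4555, 0.05], [0.1258, -0.2694, 0.05]]
wrench 0.66 ((431.5105285644531, 211.6616668701172), (18.286163330078125, 91.26233673095703), 86.28471374511719)
[[0.5715, -0.1586, 0.05], [0.5898, -0.401, 0.05], [0.541, -0.4036, 0.05], [0.5229, -0.1618, 0.05]]
```

View pics/c1.png

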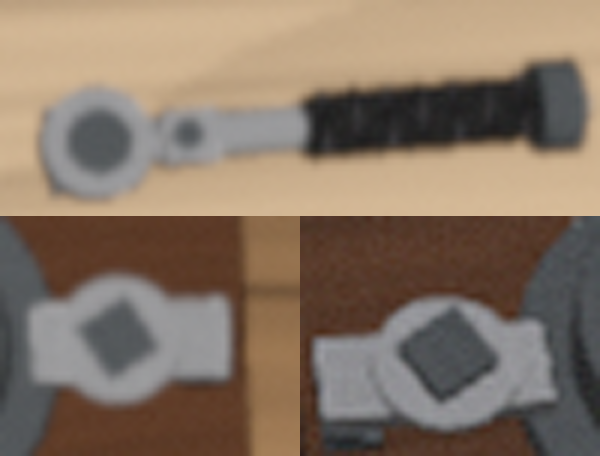

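Crop: the bolt head's centre is at crop (119,338), i.e. top-view pixel (284.4,209.9). In the scene view it is (359.1,262.6). Its square is turned about 45° to the strap. The wrench head is at top-view pixel (396,213) and its knob at (473,207.5). Now the numbers.

Run:
```python
from h import *
f=lambda x,y,x0,y0:((x+.5)/6-.5+x0,(y+.5)/6-.5+y0)
r=lambda *a:print(*[np.round(x,4) if not isinstance(x,str) else x for x in a])
C=[f(x,y-216,265,190)for x,y in((125,297),(158,340),(118,380),(78,335))]
S=[f(x-300,y-216,335,240)for x,y in((447,307),(498,357),(444,402),(398,352))]
W=[w("top",*c,.102)[:2]for c in C];V=[w("scene",*c,.102)[:2]for c in S]
for P in(W,V):
    P=np.array(P);r("bolt",P.mean(0),"edges",[np.degrees(np.arctan2(*(P[(i+1)%4]-P[i])[::-1]))%90 for i in range(4)],[np.linalg.norm(P[(i+1)%4]-P[i])for i in range(4)])
r("tri",*tri(("top",*np.mean(C,0)),("scene",*np.mean(S,0))))
h=w("top",*f(98,140,380,190),.053);p=w("top",*f(188,133,380,190),.05);k=w("top",*f(558,105,380,190),.045)
r("head",h,"pin",p,"knob",k,"ang",np.degrees(np.arctan2(*(k-h)[1::-1])),np.linalg.norm((k-h)[:2]),np.linalg.norm((p-h)[:2]))
r("head scene",w("scene",229,280.5,.053),"knob s",w("scene",135.5,293,.04))
o=ctrl.get_obs()
r("cork",*tri(("top",62,296),("scene",580,141)),"cup",*tri(("top",115,345),("scene",515,112)))
r("tcp px",px("top",o["tool_pos"]),px("scene",o["tool_pos"]),"base",px("top",[0,0,0]),px("scene",[0,0,0]))
c=np.array([.5425,.2194]);
```

```text
bolt [0.5504 0.1055] edges [38.0025 45.8499 42.1609 39.8301] [0.0232 0.0241 0.0257 0.0257]
bolt [0.5574 0.1085] edges [37.2985 39.6776 34.8069 42.8002] [0.0272 0.0273 0.0259 0.0263]
tri [0.5518 0.1079 0.0919] 0.0035
head [ 0.5516 -0.1861  0.053 ] pin [ 0.5555 -0.2264  0.05  ] knob [ 0.5703 -0.3919  0.045 ] ang -84.8142 0.2067 0.0405
head scene [ 0.5616 -0.1792  0.053 ] knob s [ 0.5761 -0.3889  0.04  ]
cork [0.3312 0.6131 0.2085] 0.0035 cup [0.2178 0.4971 0.1892] 0.0097
tcp px [ 65.8249 311.391 ] [569.4999 133.1345] base [323.5476 419.6044] [301.5741 111.2288]
```

Call:
{"fn": "jog_arm", "kwargs": {"deltas": [[[0, 0, -0.05], 0], [[0, 0, -0.09], 0], [[0.639, 0.704, -0.09], 58.9], [[0.639, 0.704, -0.09], 58.9], [[0.639, 0.704, -0.09], 58.9], [[0.639, 0.704, -0.09], 58.9], [[0.639, 0.704, -0.09], 58.9], [[0.639, 0.704, -0.09], 58.9], [[0.639, 0.704, -0.09], 58.9], [[0.639, 0.704, -0.09], 58.9], [[0.639, 0.704, -0.09], 58.9], [[0.639, 0.704, -0.09], 58.9], [[0.639, 0.704, -0.09], 58.9], [[0.639, 0.704, -0.09], 58.9], [[0.639, 0.704, -0.09], 58.9], [[0.639, 0.704, -0.09], 58.9], [[0.639, 0.704, -0.09], 58.9], [[0.639, 0.704, -0.09], 58.9], [[0.639, 0.704, -0.09], 58.9], [[0.639, 0.704, -0.09], 58.9]], "jaw": -0.4}}

```text
clock: 2.95
tool_pos: [0.5482, -0.2586, 0.2852]
orientation: [-180.0, -0.0, -84.8]
force: [1.4, 0.7, -0.1]
opening: 0.0611
```

Call:
{"fn": "jog_arm", "kwargs": {"deltas": [[[0.048, -0.01, 0.05], 0], [[0.048, -0.01, 0.1], 0], [[0.048, -0.01, 0.165], 0], [[0.048, -0.01, 0.165], 0], [[0.048, -0.01, 0.165], 0], [[0.048, -0.01, 0.165], 0]]}}

```text
clock: 3.55
tool_pos: [0.5627, -0.3036, 0.1208]
orientation: [180.0, -0.0, -84.8]
force: [0.5, 0.1, 1.0]
opening: 0.0612
```

Run:
```python
from h import *
o=ctrl.get_obs();print(o["clock"],o["tool_pos"],o["orientation"],o["force"],o["opening"])
t=ctrl.snapshot("top");s=ctrl.snapshot("scene")
print(px("top",o["tool_pos"]),px("scene",o["tool_pos"]))
c=np.hstack([crop(t,370,150,130,120,3),crop(s,110,190,130,120,3)])
cv2.imwrite("pics/c2.png",c)
```

```text
3.55 [ 0.56267618 -0.30364223  0.12080085] [ 1.79983402e+02 -4.07055330e-02 -8.47597474e+01] [0.49800632 0.08972233 1.00513915] 0.061249584653388686
[446.41259619 205.73873967] [166.06779626 268.60855782]
```

View pics/c2.png

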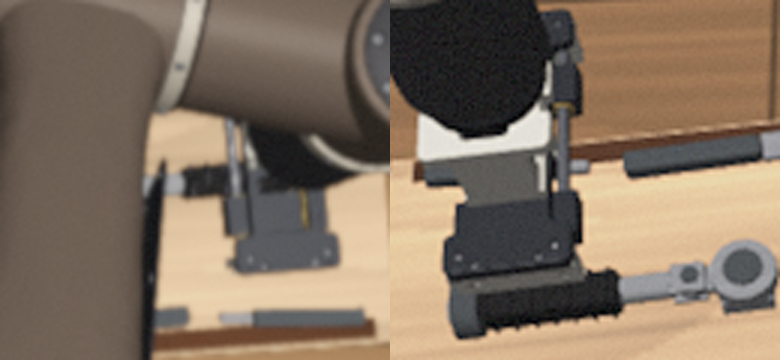

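The fingers are lined up across the grip in both views. In the scene crop the head top is at (352,265), i.e. pixel (227.3,278.2). I'll descend to TCP z 0.020 and close.

Call:
{"fn": "jog_arm", "kwargs": {"deltas": [[[0.002, 0, 0.04], 0], [[0.002, 0, 0.08], 0], [[0.002, 0, 0.1], 0], [[0.002, 0, 0.1], 0], [[0.002, 0, 0.1], 0]]}}

```text
clock: 4.15
tool_pos: [0.5641, -0.3056, 0.0223]
orientation: [-179.8, -0.1, -84.7]
force: [-0.3, -0.1, 1.4]
opening: 0.0614
```

Call:
{"fn": "jog_arm", "kwargs": {"deltas": [[[0, 0, 0], 0], [[0, 0, 0], 0], [[0, 0, 0], 0], [[0, 0, 0], 0], [[0, 0, 0], 0], [[0, 0, 0], 0]], "jaw": 1}}

```text
clock: 4.75
tool_pos: [0.5624, -0.3053, 0.02]
orientation: [180.0, -0.0, -84.8]
force: [-0.3, -0.7, -0.5]
opening: 0.0189
```

Run:
```python
from h import *
o=ctrl.get_obs();print(o["clock"],o["tool_pos"],o["orientation"],o["force"],o["moment"],o["opening"])
print("head scene",w("scene",227.3,278.2,.053))
print("pin scene",w("scene",110+297/3,190+275/3,.05))
```

```text
4.75 [ 0.56242462 -0.30526935  0.02001939] [ 1.79999646e+02 -4.60763509e-05 -8.47860951e+01] [-0.34216433 -0.7410158  -0.49341396] [ 0.056862   -0.02576232 -0.01604725] 0.01889639764860639
head scene [ 0.55559865 -0.18323741  0.053     ]
pin scene [ 0.56078592 -0.224301    0.05      ]
```

Opening is 18.9 mm, less than the 29 mm grip. That's suspicious, so I'll look.

Run:
```python
from h import *
t=ctrl.snapshot("top");s=ctrl.snapshot("scene")
o=ctrl.get_obs();print(o["clock"],o["opening"],o["force"])
print(px("top",o["tool_pos"]),px("scene",o["tool_pos"]))
c=np.hstack([crop(t,370,150,130,120,3),crop(s,110,220,130,120,3)])
cv2.imwrite("pics/c3.png",c)
```

```text
4.85 0.010578947955665675 [-0.53326046  0.13910712 -0.64875057]
[438.00518948 210.88369601] [175.54007263 289.93032624]
```

View pics/c3.png

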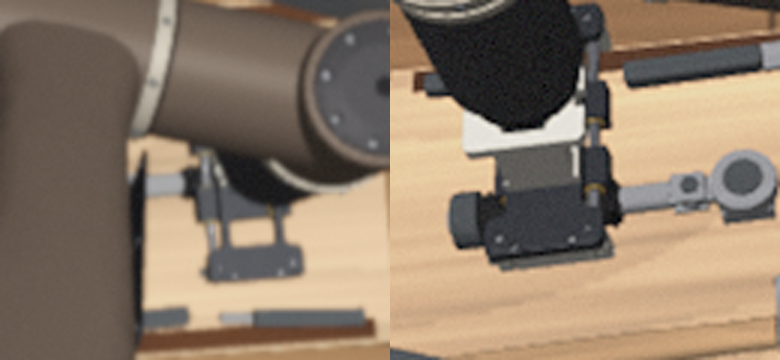

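Call:
{"fn": "jog_arm", "kwargs": {"deltas": [[[0, 0, 0], 0], [[0, 0, 0], 0], [[0, 0, 0], 0]]}}

```text
clock: 5.15
tool_pos: [0.5624, -0.3053, 0.0199]
orientation: [180.0, 0.0, -84.8]
force: [-0.3, 0.1, -0.3]
opening: 0.0004
```

Run:
```python
from h import *
s=ctrl.snapshot("scene");o=ctrl.get_obs()
cv2.imwrite("pics/c4.png",crop(s,120,190,125,125,6)[:,:, :])
for d in(-.05,0,.05):print(px("scene",o["tool_pos"]+[d,0,0]),px("scene",o["tool_pos"]+[d,0,.07]))
```

```text
[177.40604817 270.62454595] [170.70962823 255.48796609]
[175.53818863 289.93644246] [168.60413703 275.40521021]
[173.59047248 310.07398056] [166.40416177 296.21624215]
```

```bash
python3 -c "
import cv2;i=cv2.imread('pics/c4.png');cv2.imwrite('pics/c4.png',i[120:720])"
```

```text
(no output)
```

View pics/c4.png

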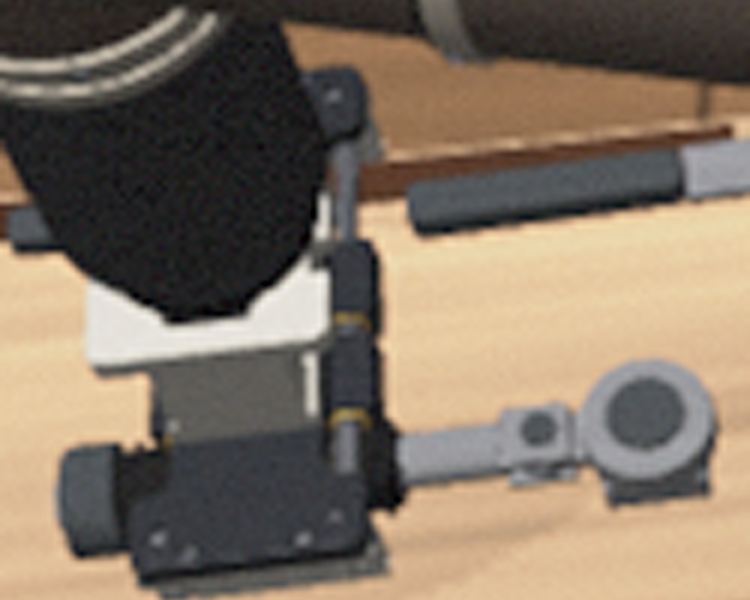

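Shut with nothing between the fingers (0.4 mm), and the wrench appears unmoved under the gripper. I'll check where the fingers really are relative to the TCP in the first pictures.

Run:
```python
from h import *
t=cv2.imread("pics/top0.png");s=cv2.imread("pics/scene0.png")
P=np.array([.295,.607,.194]);a=np.radians(-25.9);ty=np.array([np.sin(a),-np.cos(a),0])
for im,n in((t,"top"),(s,"scene")):
    for k in(-.044,.044):
        for z,c in((0,(0,0,255)),(.019,(0,255,0)),(.066,(255,0,0))):
            q=px(n,P+k*ty+[0,0,z]);print(n,k,z,q.round(1))
c=np.hstack([crop(t[:,:,::-1],0,240,130,120,3),crop(s[:,:,::-1],510,50,130,120,3)])
cv2.imwrite("pics/c5.png",c)
```

```text
top -0.044 0 [ 49.5 302.8]
top -0.044 0.019 [ 45.4 303.2]
top -0.044 0.066 [ 34.5 304.2]
top 0.044 0 [ 82.8 319.7]
top 0.044 0.019 [ 79.1 320.3]
top 0.044 0.066 [ 69.5 322. ]
scene -0.044 0 [589.1 139.2]
scene -0.044 0.019 [592.5 133.4]
scene -0.044 0.066 [601.5 118.5]
scene 0.044 0 [549.8 128. ]
scene 0.044 0.019 [552.7 122.2]
scene 0.044 0.066 [560.2 107.2]
```

View pics/c5.png

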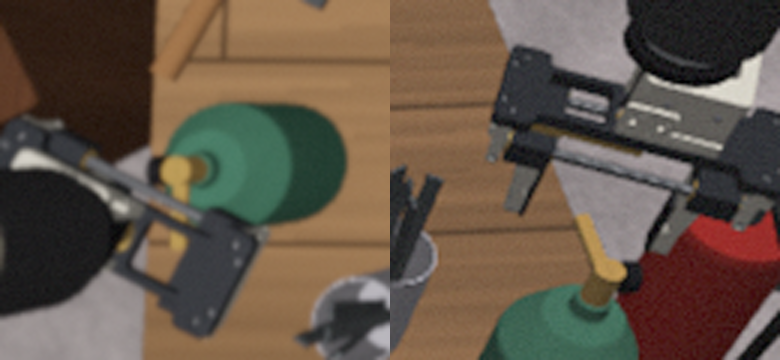

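Crop: in the start view the fingertips sit at scene px ~(555,120)/(600,134). That is some 6-8 px up and right of the prediction for the reported TCP, so the tips may be higher than I assumed. A gentle touch-down test with the shut fingers will tell.

Call:
{"fn": "jog_arm", "kwargs": {"deltas": [[[0, 0, 0.0015], 0], [[0, 0, 0.003], 0], [[0, 0, 0.003], 0]]}}

```text
clock: 5.5
tool_pos: [0.5627, -0.3054, 0.0196]
orientation: [-179.9, -0.1, -84.7]
force: [-5.8, 5.6, 19.7]
opening: 0.0004
```

Run:
```python
from h import *
o=ctrl.get_obs();print({k:np.round(v,3).tolist() for k,v in o.items()})
```

```text
{'clock': 5.5, 'joint_pos': [-11.03, 26.157, -15.758, 0.054, -48.021, 16.265], 'qvel': [-0.085, -0.113, -0.024, -0.25, 0.152, 0.054], 'tau': [-0.824, -48.53, 21.372, 4.67, 2.694, 0.008], 'tool_pos': [0.563, -0.305, 0.02], 'orientation': [-179.95, -0.056, -84.729], 'force': [-5.785, 5.645, 19.738], 'moment': [1.949, 2.325, 0.001], 'opening': 0.0}
```

Run:
```python
from h import *
P=np.array([.295,.607,.194]);a=np.radians(-25.9);ty=np.array([np.sin(a),-np.cos(a),0]);tx=np.array([np.cos(a),np.sin(a),0])
for z in(0,.02,.03,.04,.06):
  print(z,[ (px("scene",P+k*ty+[0,0,z])-[510,50]).round(0)*3+[390,0] for k in(.044,.065,-.044,-.065)],[((px("top",P+k*ty+[0,0,z])-[0,240])*3).round() for k in(.055,-.055)])
p,g=tri(("scene",556,120.5),("top",87,318.5));print(p,g,(p-P)@tx,(p-P)@ty)
# what does the scene say for the grip now
for z in(0,.03):print(z,px("scene",np.array([.5627,-.3054,.0196+z])),px("top",np.array([.5627,-.3054,.0196+z])))
```

```text
0 [array([510., 234.]), array([483., 225.]), array([627., 267.]), array([657., 276.])] [array([261., 245.]), array([136., 182.])]
0.02 [array([519., 216.]), array([489., 207.]), array([639., 249.]), array([666., 258.])] [array([249., 247.]), array([123., 183.])]
0.03 [array([522., 207.]), array([495., 198.]), array([645., 240.]), array([672., 249.])] [array([244., 249.]), array([116., 184.])]
0.04 [array([528., 198.]), array([501., 189.]), array([648., 231.]), array([678., 240.])] [array([238., 250.]), array([109., 184.])]
0.06 [array([537., 177.]), array([510., 168.]), array([660., 213.]), array([690., 219.])] [array([226., 252.]), array([ 95., 186.])]
[0.28282137 0.55682919 0.2238225 ] 0.02254921393049132 0.01095931646036659 0.05045119043839479
0 [175.48693472 290.1118664 ] [438.03811211 210.78767909]
0.03 [172.5945946  284.05630618] [440.59108142 209.36590915]
```

Run:
```python
from h import *
P=np.array([.5624,-.3053,.02]);a=np.radians(-84.8);ty=np.array([np.sin(a),-np.cos(a),0]);tx=np.array([np.cos(a),np.sin(a),0])
for h in(.05,.066,.08,.1,.12,.14):
    print(h,[px("scene",P-.0965*ty+s*.039*tx+[0,0,h]).round(1) for s in(-1,1)],px("scene",P+.0*ty+[0,0,h]).round(1))
```

```text
0.05 [array([189.2, 317.6]), array([152. , 322.3])] [170.6 279.7]
0.066 [array([187.7, 314.5]), array([150. , 319.2])] [169.  276.2]
0.08 [array([186.3, 311.7]), array([148.3, 316.4])] [167.5 273.2]
0.1 [array([184.4, 307.6]), array([145.8, 312.4])] [165.4 268.7]
0.12 [array([182.4, 303.3]), array([143.2, 308.2])] [163.2 264.1]
0.14 [array([180.3, 299. ]), array([140.5, 303.9])] [160.9 259.4]
```

The body's lower edge also appears about 30-40 mm higher than the nominal geometry, and contact came just where the shut tips would stand on the grip's top (z 0.051). So the true tips are about 31 mm above the reported TCP. Raise, open, and go deeper, watching the force.

Call:
{"fn": "jog_arm", "kwargs": {"deltas": [[[0, 0, -0.02], 0], [[0, 0, -0.04], 0], [[0, 0, -0.04], 0], [[0, 0, -0.04], 0], [[0, 0, -0.04], 0], [[0, 0, -0.04], 0], [[0, 0, -0.04], 0], [[0, 0, -0.04], 0], [[0, 0, -0.01], 0], [[0, 0, 0.01], 0], [[0, 0, 0.018], 0], [[0, 0, 0.022], 0], [[0, 0, 0.022], 0], [[0, 0, 0.022], 0]], "jaw": -0.4}}

```text
clock: 6.9
tool_pos: [0.5632, -0.3055, -0.0041]
orientation: [-179.9, -0.0, -84.8]
force: [0.4, 0.6, 0.2]
opening: 0.0616
```

Call:
{"fn": "jog_arm", "kwargs": {"deltas": [[[0, 0, 0.003], 0], [[0, 0, 0.005], 0], [[0, 0, 0.005], 0]]}}

```text
clock: 7.2
tool_pos: [0.5623, -0.3052, -0.01]
orientation: [-180.0, 0.0, -84.8]
force: [0.1, -0.7, 0.2]
opening: 0.0613
```

Call:
{"fn": "jog_arm", "kwargs": {"deltas": [[[0, 0, 0], 0], [[0, 0, 0], 0], [[0, 0, 0], 0], [[0, 0, 0], 0], [[0, 0, 0], 0], [[0, 0, 0], 0]], "jaw": 1}}

```text
clock: 7.8
tool_pos: [0.5629, -0.3053, -0.0099]
orientation: [-180.0, -0.0, -84.8]
force: [1.5, 0.4, -1.4]
opening: 0.0286
```

Gripped at 28.6 mm. Lift, then carry to above the bolt with the handle at -50°.

Call:
{"fn": "jog_arm", "kwargs": {"deltas": [[[0, 0, -0.01], 0], [[0, 0, -0.03], 0], [[0, 0, -0.055], 0], [[0, 0, -0.08], 0], [[0, 0, -0.105], 0], [[0, 0, -0.13], 0], [[-0.02, -0.006, -0.145], -2], [[-0.045, -0.013, -0.145], -5], [[-0.075, -0.022, -0.145], -8], [[-0.105, -0.031, -0.145], -12], [[-0.135, -0.04, -0.145], -15], [[-0.165, -0.049, -0.145], -18], [[-0.195, -0.058, -0.145], -22], [[-0.225, -0.067, -0.145], -25], [[-0.255, -0.076, -0.145], -28], [[-0.28, -0.084, -0.145], -31], [[-0.3, -0.09, -0.145], -33.5], [[-0.312, -0.093, -0.145], -34.8], [[-0.312, -0.093, -0.145], -34.8], [[-0.312, -0.093, -0.145], -34.8]]}}

```text
clock: 9.8
tool_pos: [0.626, 0.0136, 0.1346]
orientation: [179.9, 0.0, -50.0]
force: [-0.3, -1.1, -6.0]
opening: 0.0288
```

Run:
```python
from h import *
t=ctrl.snapshot("top");s=ctrl.snapshot("scene")
o=ctrl.get_obs();print({k:np.round(v,3).tolist() for k,v in o.items()})
c=np.hstack([crop(t,235,150,100,110,4),crop(s,320,190,100,110,4)])
cv2.imwrite("pics/c6.png",c)
b=np.array([.5504,.1055]);print("head top exp",px("top",[*b,.198]),px("scene",[*b,.198]))
```

```text
{'clock': 9.9, 'joint_pos': [19.021, 18.521, -10.482, -0.003, -61.046, 20.92], 'qvel': [-0.284, -0.058, 0.131, 0.033, 0.032, -0.018], 'tau': [0.447, -57.145, 29.906, 7.383, -0.015, -0.009], 'tool_pos': [0.626, 0.013, 0.135], 'orientation': [179.955, 0.02, -50.06], 'force': [0.807, 0.258, -5.968], 'moment': [-0.137, -0.11, 0.002], 'opening': 0.029}
head top exp [281.96450187 204.75028551] [360.17050757 236.37909735]
```

View pics/c6.png

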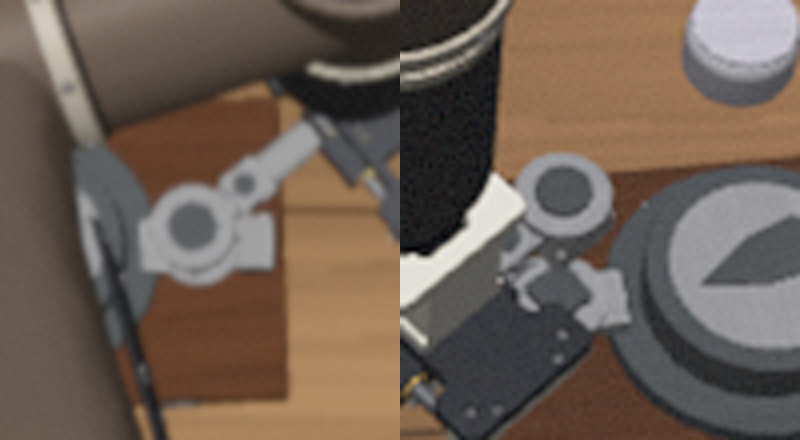

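Top crop: head centre at (193,226), i.e. px (283.1,206.3). Scene crop: head at (162,190), i.e. px (360.2,237.2). The handle is at about -50°. I'll triangulate.

Run:
```python
from h import *
print(tri(("top",283.0,206.2),("scene",360.2,237.2)))
for z in(.19,.194,.198):print(z,w("top",283.0,206.2,z),w("scene",360.2,237.2,z))
for v in(262.6,261.6,260.6):print("bolt",tri(("top",284.4,209.9),("scene",359.1,v)),w("scene",359.1,v,.104))
print(w("top",284.4,209.9,.104))
```

```text
(array([0.54800998, 0.10483922, 0.19102583]), np.float64(0.002732356224292702))
0.19 [0.54804345 0.10354276 0.19      ] [0.54740003 0.10633219 0.19      ]
0.194 [0.54750437 0.10327055 0.194     ] [0.54987892 0.10585865 0.194     ]
0.198 [0.54696529 0.10299834 0.198     ] [0.55235782 0.1053851  0.198     ]
bolt (array([0.55181366, 0.10808178, 0.09216254]), np.float64(0.0032225302772508468)) [0.55847015 0.1083877  0.104     ]
bolt (array([0.55135214, 0.10787205, 0.09579319]), np.float64(0.003277211972365831)) [0.55599894 0.1086057  0.104     ]
bolt (array([0.55089274, 0.10766328, 0.09940716]), np.float64(0.0033316422227292236)) [0.55352233 0.10882417 0.104     ]
[0.55018063 0.10569772 0.104     ]
```

Call:
{"fn": "jog_arm", "kwargs": {"deltas": [[[0, -0.004, 0.01], 0], [[0, -0.004, 0.025], 0], [[0, -0.004, 0.04], 0], [[0, -0.004, 0.047], 0], [[0, -0.004, 0.052], 0], [[0, -0.004, 0.055], 0], [[0, -0.004, 0.055], 0]]}}

```text
clock: 10.6
tool_pos: [0.6298, 0.0164, 0.0799]
orientation: [180.0, -0.0, -50.0]
force: [-0.3, 0.2, -6.9]
opening: 0.0288
```

Run:
```python
from h import *
o=ctrl.get_obs();print({k:np.round(o[k],3).tolist() for k in("tool_pos","force","moment","orientation")})
```

```text
{'tool_pos': [0.63, 0.016, 0.08], 'force': [-0.303, 0.231, -6.888], 'moment': [-0.165, -0.076, 0.085], 'orientation': [179.995, -0.0, -49.996]}
```

Call:
{"fn": "jog_arm", "kwargs": {"deltas": [[[0, 0, 0.002], 0], [[0, 0, 0.004], 0], [[0, 0, 0.005], 0], [[0, 0, 0.005], 0]]}}

```text
clock: 11.0
tool_pos: [0.6297, 0.0165, 0.0749]
orientation: [-180.0, 0.0, -50.0]
force: [-0.2, 0.3, -6.5]
opening: 0.0286
```

Run:
```python
from h import *
o=ctrl.get_obs();print({k:np.round(o[k],3).tolist() for k in("tool_pos","force","moment","orientation")})
```

```text
{'tool_pos': [0.63, 0.017, 0.075], 'force': [-0.178, 0.259, -6.46], 'moment': [-0.091, -0.137, 0.024], 'orientation': [-179.998, 0.001, -49.983]}
```

Call:
{"fn": "jog_arm", "kwargs": {"deltas": [[[0, 0, 0.002], 0], [[0, 0, 0.004], 0], [[0, 0, 0.006], 0], [[0, 0, 0.006], 0]]}}

```text
clock: 11.4
tool_pos: [0.6297, 0.0164, 0.0686]
orientation: [180.0, 0.0, -50.0]
force: [-0.4, 0.2, -6.6]
opening: 0.0293
```

Call:
{"fn": "jog_arm", "kwargs": {"deltas": [[[0, 0, 0.002], 0], [[0, 0, 0.003], 0], [[0, 0, 0.003], 0]]}}

```text
clock: 11.7
tool_pos: [0.6298, 0.0165, 0.066]
orientation: [180.0, -0.0, -50.0]
force: [-1.2, 0.2, -3.8]
opening: 0.0288
```

Run:
```python
from h import *
t=ctrl.snapshot("top");s=ctrl.snapshot("scene")
o=ctrl.get_obs();print({k:np.round(o[k],3).tolist() for k in("tool_pos","force","moment","orientation")})
c=np.hstack([crop(t,235,150,100,110,4),crop(s,320,190,100,110,4)])
cv2.imwrite("pics/c7.png",c)
```

```text
{'tool_pos': [0.63, 0.016, 0.066], 'force': [-0.212, -0.331, -4.536], 'moment': [0.018, 0.16, -0.04], 'orientation': [-179.997, -0.002, -49.987]}
```

Call:
{"fn": "jog_arm", "kwargs": {"deltas": [[[0, 0, 0.001], 0], [[0, 0, 0.002], 0], [[0, 0, 0.002], 0]]}}

```text
clock: 12.1
tool_pos: [0.6302, 0.0163, 0.0644]
orientation: [-180.0, -0.0, -50.0]
force: [0.1, -0.6, -1.4]
opening: 0.0294
```

View pics/c7.png

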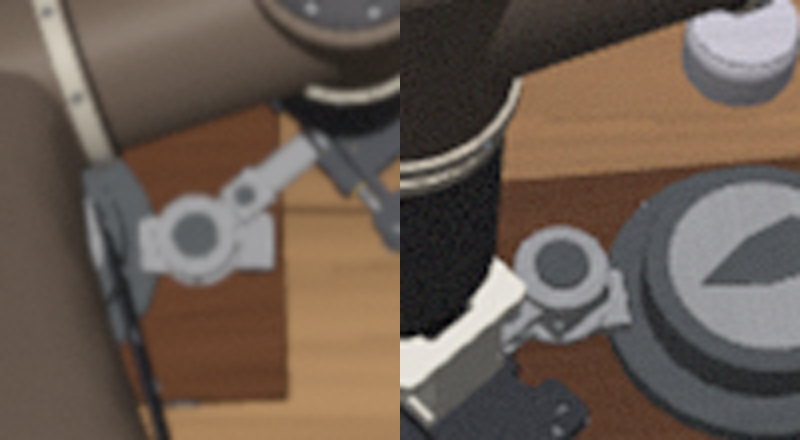

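Head at top px (283.4,208.4) and scene px (360.1,255.1), down around the bolt. The first contact at reported z 0.066 matches the fully-down height. Now turn clockwise: the first 18° are certainly before the stop.

Call:
{"fn": "jog_arm", "kwargs": {"deltas": [[[0, 0.004, 0], 2], [[-0.0003, 0.0083, 0], 4], [[-0.0007, 0.0125, 0], 6], [[-0.0012, 0.0167, 0], 8], [[-0.0018, 0.0208, 0], 10], [[-0.0026, 0.0249, 0], 12], [[-0.0036, 0.029, 0], 14], [[-0.0046, 0.033, 0], 16], [[-0.0059, 0.037, 0], 18], [[-0.0059, 0.037, 0], 18]]}}

```text
clock: 13.1
tool_pos: [0.598, -0.003, 0.0645]
orientation: [-179.9, -0.0, -68.0]
force: [-0.2, -2.7, -1.5]
opening: 0.029
```

```bash
cat > st.py <<'E'
from h import *
o=ctrl.get_obs();y=np.radians(o["orientation"][2]);f=o["force"];C=np.array([.5531,.1081])
d=o["tool_pos"][:2]-C
print("t",round(o["clock"],2),"pos",o["tool_pos"].round(4),"yaw",round(np.degrees(y),2),"R %.4f ang %.2f"%(np.hypot(*d),np.degrees(np.arctan2(d[1],d[0]))))
print("f",f.round(2),"Frad %.2f Ftan_cw %.2f"%(f[0]*np.cos(y)+f[1]*np.sin(y),f[0]*np.sin(y)-f[1]*np.cos(y)),"m",o["moment"].round(3))
E
python3 -c "
from h import *
print(tri(('top',283.4,208.4),('scene',360.1,255.1)))"; python3 st.py
```

```text
(array([0.55148413, 0.10842144, 0.12413709]), np.float64(0.0029554746360584043))
t 13.1 pos [ 0.598  -0.003   0.0645] yaw -67.99 R 0.1198 ang -68.01
f [-0.19 -2.68 -1.5 ] Frad 2.41 Ftan_cw 1.18 m [-0.399 -0.021  0.344]
```

Call:
{"fn": "jog_arm", "kwargs": {"deltas": [[[0, 0.004, 0], 2], [[-0.0003, 0.0083, 0], 4], [[-0.0003, 0.0083, 0], 4]]}}

```text
clock: 13.4
tool_pos: [0.5902, -0.0059, 0.0644]
orientation: [-180.0, -0.0, -71.9]
force: [0.6, -3.3, -0.6]
opening: 0.0286
```

```bash
python3 st.py
```

```text
t 13.4 pos [ 0.5902 -0.0059  0.0644] yaw -71.94 R 0.1199 ang -71.96
f [ 0.58 -3.33 -0.58] Frad 3.34 Ftan_cw 0.48 m [-0.714 -0.01   0.383]
```

Call:
{"fn": "jog_arm", "kwargs": {"deltas": [[[0, 0.002, 0], 1], [[-0.0001, 0.0042, 0], 2], [[-0.0002, 0.0063, 0], 3], [[-0.0002, 0.0063, 0], 3]]}}

```text
clock: 13.8
tool_pos: [0.584, -0.0077, 0.0643]
orientation: [-180.0, -0.0, -75.0]
force: [2.1, -4.4, 0.0]
opening: 0.0292
```

```bash
python3 st.py
```

```text
t 13.8 pos [ 0.584  -0.0077  0.0643] yaw -75.05 R 0.1198 ang -75.05
f [ 2.12 -4.4   0.01] Frad 4.80 Ftan_cw -0.91 m [-1.453 -0.522  0.344]
```

Call:
{"fn": "jog_arm", "kwargs": {"deltas": [[[0.0008, 0.002, -0.0005], 1], [[0.0009, 0.0042, -0.0005], 2], [[0.0008, 0.0063, -0.0005], 3], [[0.0008, 0.0063, -0.0005], 3]]}}

```text
clock: 14.2
tool_pos: [0.5777, -0.0094, 0.0644]
orientation: [-180.0, 0.0, -78.1]
force: [0.7, 1.5, -3.3]
opening: 0.029
```

```bash
python3 st.py
```

```text
t 14.2 pos [ 0.5777 -0.0094  0.0644] yaw -78.05 R 0.1200 ang -78.19
f [ 0.73  1.46 -3.31] Frad -1.27 Ftan_cw -1.02 m [ 1.05  -0.201  0.218]
```

Call:
{"fn": "jog_arm", "kwargs": {"deltas": [[[0, 0.002, 0], 1], [[-0.0001, 0.0042, 0], 2], [[-0.0002, 0.0063, 0], 3], [[-0.0002, 0.0063, 0], 3]]}}

```text
clock: 14.6
tool_pos: [0.5714, -0.0106, 0.0644]
orientation: [-180.0, 0.0, -81.0]
force: [0.1, 4.0, -3.1]
opening: 0.0286
```

```bash
python3 st.py
```

```text
t 14.6 pos [ 0.5714 -0.0106  0.0644] yaw -81.05 R 0.1201 ang -81.24
f [ 0.12  4.01 -3.13] Frad -3.94 Ftan_cw -0.74 m [ 1.892 -0.113  0.204]
```

Call:
{"fn": "jog_arm", "kwargs": {"deltas": [[[-0.0004, 0.002, 0], 1], [[-0.0005, 0.0042, 0], 2], [[-0.0006, 0.0063, 0], 3], [[-0.0006, 0.0063, 0], 3]]}}

```text
clock: 15.0
tool_pos: [0.5651, -0.0114, 0.0645]
orientation: [180.0, -0.0, -84.1]
force: [1.4, 1.4, -3.7]
opening: 0.029
```

```bash
python3 st.py
```

```text
t 15.0 pos [ 0.5651 -0.0114  0.0645] yaw -84.05 R 0.1201 ang -84.27
f [ 1.4   1.43 -3.69] Frad -1.28 Ftan_cw -1.54 m [ 1.102 -0.285  0.272]
```

Call:
{"fn": "jog_arm", "kwargs": {"deltas": [[[0, 0.002, 0], 1], [[-0.0001, 0.0042, 0], 2], [[-0.0002, 0.0063, 0], 3], [[-0.0002, 0.0063, 0], 3]]}}

```text
clock: 15.4
tool_pos: [0.5588, -0.0119, 0.0645]
orientation: [180.0, -0.0, -87.1]
force: [0.5, 1.6, -3.2]
opening: 0.0288
```

```bash
python3 st.py
```

```text
t 15.4 pos [ 0.5588 -0.0119  0.0645] yaw -87.05 R 0.1202 ang -87.28
f [ 0.48  1.6  -3.21] Frad -1.57 Ftan_cw -0.56 m [ 0.747 -0.232  0.271]
```

Call:
{"fn": "jog_arm", "kwargs": {"deltas": [[[-0.0002, 0.002, 0], 1], [[-0.0003, 0.0042, 0], 2], [[-0.0004, 0.0063, 0], 3], [[-0.0004, 0.0063, 0], 3]]}}

```text
clock: 15.8
tool_pos: [0.5524, -0.012, 0.0645]
orientation: [180.0, -0.0, -90.0]
force: [0.4, -1.5, -2.3]
opening: 0.0288
```

```bash
python3 st.py
```

```text
t 15.8 pos [ 0.5524 -0.012   0.0645] yaw -90.05 R 0.1201 ang -90.32
f [ 0.43 -1.52 -2.31] Frad 1.52 Ftan_cw -0.43 m [-0.474 -0.358  0.237]
```

Call:
{"fn": "jog_arm", "kwargs": {"deltas": [[[0, 0.002, 0], 1], [[-0.0001, 0.0042, 0], 2], [[-0.0001, 0.0042, 0], 2]]}}

```text
clock: 16.1
tool_pos: [0.5482, -0.0119, 0.0645]
orientation: [180.0, -0.0, -92.0]
force: [0.5, -4.0, -2.2]
opening: 0.029
```

```bash
python3 st.py
```

```text
t 16.1 pos [ 0.5482 -0.0119  0.0645] yaw -92.05 R 0.1201 ang -92.35
f [ 0.55 -4.04 -2.17] Frad 4.01 Ftan_cw -0.69 m [-1.098 -0.279  0.357]
```

Call:
{"fn": "jog_arm", "kwargs": {"deltas": [[[0.0006, 0.002, 0], 1], [[0.0006, 0.0042, 0], 2], [[0.0006, 0.0042, 0], 2]]}}

```text
clock: 16.4
tool_pos: [0.5441, -0.0118, 0.0645]
orientation: [180.0, 0.0, -94.0]
force: [0.4, 0.5, -2.4]
opening: 0.0288
```

```bash
python3 st.py
```

```text
t 16.4 pos [ 0.5441 -0.0118  0.0645] yaw -94.04 R 0.1202 ang -94.29
f [ 0.42  0.46 -2.42] Frad -0.49 Ftan_cw -0.39 m [ 0.23  -0.085  0.389]
```

Call:
{"fn": "jog_arm", "kwargs": {"deltas": [[[0.0002, 0.002, 0], 1], [[0.0002, 0.0042, 0], 2], [[0.0002, 0.0042, 0], 2]]}}

```text
clock: 16.7
tool_pos: [0.54, -0.0115, 0.0644]
orientation: [-180.0, 0.0, -96.0]
force: [-0.3, 3.7, -4.2]
opening: 0.0289
```

```bash
python3 st.py
```

```text
t 16.7 pos [ 0.54   -0.0115  0.0644] yaw -96.04 R 0.1203 ang -96.25
f [-0.31  3.66 -4.21] Frad -3.60 Ftan_cw 0.70 m [1.383 0.026 0.405]
```

Call:
{"fn": "jog_arm", "kwargs": {"deltas": [[[-0.0004, 0.002, 0], 1], [[-0.0005, 0.0042, 0], 2], [[-0.0005, 0.0042, 0], 2]]}}

```text
clock: 17.0
tool_pos: [0.5357, -0.011, 0.0645]
orientation: [180.0, 0.0, -98.0]
force: [0.8, 1.5, -3.7]
opening: 0.0287
```

```bash
python3 st.py
```

```text
t 17.0 pos [ 0.5357 -0.011   0.0645] yaw -98.04 R 0.1204 ang -98.29
f [ 0.82  1.51 -3.74] Frad -1.61 Ftan_cw -0.60 m [ 0.814 -0.047  0.485]
```

Call:
{"fn": "jog_arm", "kwargs": {"deltas": [[[0, 0.002, 0], 1], [[-0.0001, 0.0042, 0], 2], [[-0.0001, 0.0042, 0], 2]]}}

```text
clock: 17.3
tool_pos: [0.5316, -0.0103, 0.0645]
orientation: [180.0, 0.0, -100.0]
force: [0.2, 1.6, -3.2]
opening: 0.0286
```

```bash
python3 st.py
```

```text
t 17.3 pos [ 0.5316 -0.0103  0.0645] yaw -100.05 R 0.1204 ang -100.30
f [ 0.21  1.61 -3.16] Frad -1.63 Ftan_cw 0.07 m [0.705 0.097 0.415]
```

Call:
{"fn": "jog_arm", "kwargs": {"deltas": [[[-0.0002, 0.002, 0], 1], [[-0.0003, 0.0042, 0], 2], [[-0.0003, 0.0042, 0], 2]]}}

```text
clock: 17.6
tool_pos: [0.5274, -0.0095, 0.0645]
orientation: [180.0, -0.0, -102.0]
force: [-0.4, -1.5, -3.2]
opening: 0.0287
```

```bash
python3 st.py
```

```text
t 17.6 pos [ 0.5274 -0.0095  0.0645] yaw -102.05 R 0.1204 ang -102.32
f [-0.45 -1.52 -3.19] Frad 1.58 Ftan_cw 0.12 m [-0.13   0.169  0.421]
```

Call:
{"fn": "jog_arm", "kwargs": {"deltas": [[[0, 0.002, 0], 1], [[-0.0001, 0.0042, 0], 2], [[-0.0001, 0.0042, 0], 2]]}}

```text
clock: 17.9
tool_pos: [0.5233, -0.0086, 0.0645]
orientation: [180.0, -0.0, -104.0]
force: [-1.1, -2.2, -2.0]
opening: 0.0292
```

```bash
python3 st.py
```

```text
t 17.9 pos [ 0.5233 -0.0086  0.0645] yaw -104.05 R 0.1204 ang -104.34
f [-1.13 -2.2  -2.04] Frad 2.41 Ftan_cw 0.56 m [-0.585  0.303  0.436]
```

Call:
{"fn": "jog_arm", "kwargs": {"deltas": [[[0.0003, 0.002, 0], 1], [[0.0002, 0.0042, 0], 2], [[0.0002, 0.0042, 0], 2]]}}

```text
clock: 18.2
tool_pos: [0.5192, -0.0075, 0.0645]
orientation: [180.0, -0.0, -106.0]
force: [-1.3, -1.6, -3.4]
opening: 0.0288
```

```bash
python3 st.py
```

```text
t 18.2 pos [ 0.5192 -0.0075  0.0645] yaw -106.04 R 0.1205 ang -106.32
f [-1.34 -1.56 -3.36] Frad 1.87 Ftan_cw 0.85 m [-0.372  0.362  0.46 ]
```

Call:
{"fn": "jog_arm", "kwargs": {"deltas": [[[0.0001, 0.002, 0], 1], [[0.0001, 0.0042, 0], 2], [[0.0001, 0.0042, 0], 2]]}}

```text
clock: 18.5
tool_pos: [0.5152, -0.0063, 0.0644]
orientation: [180.0, 0.0, -108.0]
force: [-1.3, -0.9, -3.1]
opening: 0.0288
```

```bash
python3 st.py
```

```text
t 18.5 pos [ 0.5152 -0.0063  0.0644] yaw -108.04 R 0.1205 ang -108.31
f [-1.31 -0.89 -3.06] Frad 1.26 Ftan_cw 0.97 m [-0.028  0.379  0.542]
```

Call:
{"fn": "jog_arm", "kwargs": {"deltas": [[[0, 0.002, 0], 1], [[0, 0.0042, 0], 2], [[0, 0.0042, 0], 2]]}}

```text
clock: 18.8
tool_pos: [0.5115, -0.0051, 0.0645]
orientation: [-180.0, 0.0, -110.0]
force: [-0.4, -0.3, -2.9]
opening: 0.0291
```

```bash
python3 st.py
```

```text
t 18.8 pos [ 0.5115 -0.0051  0.0645] yaw -110.03 R 0.1206 ang -110.20
f [-0.36 -0.3  -2.93] Frad 0.41 Ftan_cw 0.24 m [-0.127  0.114  0.621]
```

Call:
{"fn": "jog_arm", "kwargs": {"deltas": [[[0, 0.002, 0], 1], [[0, 0.0042, 0], 2], [[0, 0.0042, 0], 2]]}}

```text
clock: 19.1
tool_pos: [0.5078, -0.0037, 0.0646]
orientation: [-180.0, 0.0, -112.0]
force: [1.2, -2.0, -4.1]
opening: 0.029
```

```bash
python3 st.py
```

```text
t 19.1 pos [ 0.5078 -0.0037  0.0646] yaw -112.01 R 0.1206 ang -112.06
f [ 1.23 -2.03 -4.11] Frad 1.42 Ftan_cw -1.90 m [-0.65  -0.628  0.806]
```

Resistance is now rising (Mz 0.81 N m and tangential 1.9 N). From here I pivot about the knuckle pin in small steps.

Call:
{"fn": "jog_arm", "kwargs": {"deltas": [[[0, 0.0014, 0], 1], [[0, 0.0014, 0], 1]]}}

```text
clock: 19.3
tool_pos: [0.5066, -0.0031, 0.0646]
orientation: [-180.0, 0.0, -113.0]
force: [2.4, -1.7, -4.5]
opening: 0.0288
```

```bash
cat >> st.py <<'E'
ft=f[0]*np.sin(y)-f[1]*np.cos(y);print("pin moment %.3f"%(o["moment"][2]-ft*.0805))
E
python3 st.py
```

```text
t 19.3 pos [ 0.5066 -0.0031  0.0646] yaw -113.01 R 0.1205 ang -112.68
f [ 2.41 -1.69 -4.5 ] Frad 0.61 Ftan_cw -2.88 m [-0.721 -0.949  0.936]
pin moment 1.168
```

Call:
{"fn": "jog_arm", "kwargs": {"deltas": [[[0, 0.0014, 0], 1], [[0, 0.0014, 0], 1]]}}

```text
clock: 19.5
tool_pos: [0.5053, -0.0025, 0.0646]
orientation: [-180.0, 0.0, -114.0]
force: [1.7, -2.5, -4.1]
opening: 0.0288
```

```bash
python3 st.py
```

```text
t 19.5 pos [ 0.5053 -0.0025  0.0646] yaw -114.03 R 0.1205 ang -113.38
f [ 1.7  -2.46 -4.11] Frad 1.56 Ftan_cw -2.55 m [-0.784 -1.185  0.954]
pin moment 1.160
```

Call:
{"fn": "jog_arm", "kwargs": {"deltas": [[[0, 0.0014, 0], 1], [[0, 0.0014, 0], 1]]}}

```text
clock: 19.7
tool_pos: [0.5038, -0.002, 0.0646]
orientation: [-180.0, 0.0, -115.0]
force: [3.7, -1.6, -4.1]
opening: 0.0289
```

```bash
python3 st.py
```

```text
t 19.7 pos [ 0.5038 -0.002   0.0646] yaw -115.04 R 0.1206 ang -114.11
f [ 3.66 -1.56 -4.09] Frad -0.14 Ftan_cw -3.98 m [-0.613 -1.217  0.944]
pin moment 1.264
```

Call:
{"fn": "jog_arm", "kwargs": {"deltas": [[[0, 0.0014, 0], 1], [[0, 0.0014, 0], 1]]}}

```text
clock: 19.9
tool_pos: [0.5025, -0.0013, 0.0645]
orientation: [-180.0, 0.0, -116.0]
force: [2.4, -2.4, -4.2]
opening: 0.029
```

```bash
python3 st.py
```

```text
t 19.9 pos [ 0.5025 -0.0013  0.0645] yaw -116.04 R 0.1206 ang -114.82
f [ 2.41 -2.4  -4.24] Frad 1.10 Ftan_cw -3.22 m [-0.455 -1.17   0.844]
pin moment 1.102
```

Call:
{"fn": "jog_arm", "kwargs": {"deltas": [[[-0.0001, 0.0014, 0], 1], [[-0.0001, 0.0028, 0], 2], [[-0.0001, 0.0028, 0], 2]]}}

```text
clock: 20.2
tool_pos: [0.4998, -0.0001, 0.0645]
orientation: [180.0, 0.0, -118.1]
force: [3.3, -1.9, -3.5]
opening: 0.0288
```

```bash
python3 st.py
python3 - <<'E'
from h import *
t=ctrl.snapshot("top");s=ctrl.snapshot("scene")
cv2.imwrite("pics/t8.png",t[:,:,::-1]);cv2.imwrite("pics/s8.png",s[:,:,::-1])
c=np.hstack([crop(t,255,180,66,90,6),crop(s,325,225,66,90,6)])
cv2.imwrite("pics/c8.png",c)
E
```

```text
t 20.2 pos [ 4.998e-01 -1.000e-04  6.450e-02] yaw -118.05 R 0.1206 ang -116.21
f [ 3.28 -1.91 -3.45] Frad 0.15 Ftan_cw -3.79 m [-0.321 -1.028  0.737]
pin moment 1.042
```

View pics/c8.png

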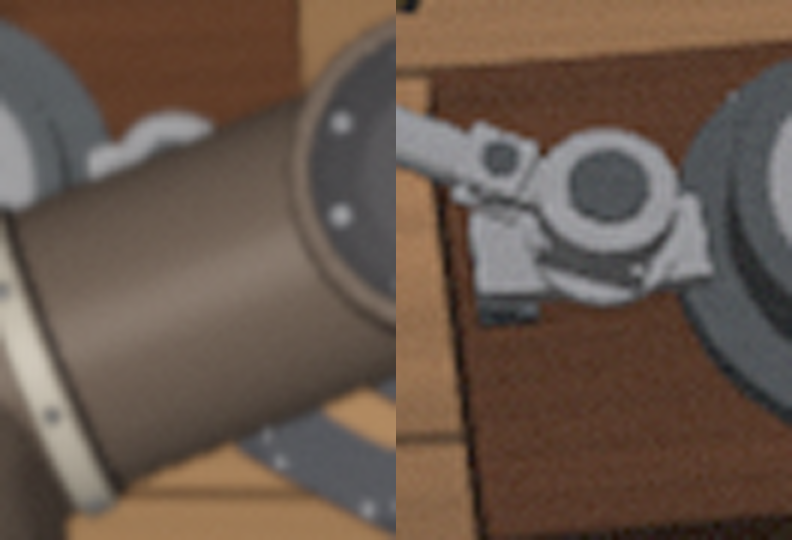

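Run:
```python
from h import *
f=lambda x,y:(325+(x-396+.5)/6-.5,225+(y+.5)/6-.5)
h=w("scene",*f(607,187),.129);p=w("scene",*f(500,158),.126)
print(h,p,np.linalg.norm((p-h)[:2]),np.degrees(np.arctan2(*(p-h)[1::-1])))
```

```text
[0.55587633 0.10846485 0.129     ] [0.54037082 0.07173715 0.126     ] 0.03986658269536318 -112.88824971042246
```

Scene crop: head at (607,187), pin at (500,158). The head line is at -112.9° and the handle at -118°, so the kink is about 5° (≈9 mm) and the moment is falling. Another 3° makes the trip certain while staying well short of 25 mm.

Call:
{"fn": "jog_arm", "kwargs": {"deltas": [[[0, 0.0014, 0], 1], [[-0.0001, 0.0028, 0], 2], [[-0.0001, 0.0042, 0], 3], [[-0.0001, 0.0042, 0], 3]]}}

```text
clock: 20.7
tool_pos: [0.4961, 0.002, 0.0644]
orientation: [180.0, 0.0, -121.0]
force: [1.5, -0.9, -3.2]
opening: 0.0287
```

```bash
python3 st.py
python3 - <<'E'
from h import *
s=ctrl.snapshot("scene");cv2.imwrite("pics/s9.png",s[:,:,::-1])
a=cv2.imread("pics/s8.png")[:,:,::-1]
def circ(im,c):
    g=cv2.cvtColor(im,cv2.COLOR_RGB2GRAY).astype(float);ys,xs=np.mgrid[:480,:640]
    for _ in range(6):
        m=((xs-c[0])**2+(ys-c[1])**2<R2)&(g<T);c=(xs[m].mean(),ys[m].mean())
    return c,m.sum()
for im in(a,s):
    out=[]
    for c,R2,T in(((360.2,255.7),64,120),((341.8,251),12,130)):
        out.append(circ(im,c))
    h=w("scene",*out[0][0],.129);p=w("scene",*out[1][0],.126)
    print(out,np.linalg.norm((p-h)[:2]),np.degrees(np.arctan2(*(p-h)[1::-1])))
E
```

```text
t 20.7 pos [0.4961 0.002  0.0644] yaw -121.05 R 0.1204 ang -118.25
f [ 1.54 -0.91 -3.16] Frad -0.02 Ftan_cw -1.79 m [-0.    -0.741  0.586]
pin moment 0.730
[((np.float64(359.9264705882353), np.float64(255.63970588235293)), np.int64(136)), ((np.float64(342.0), np.float64(251.0)), np.int64(37))] 0.03990441365674329 -112.13905294428349
[((np.float64(359.9710144927536), np.float64(255.69565217391303)), np.int64(138)), ((np.float64(341.8378378378378), np.float64(250.97297297297297)), np.int64(37))] 0.04038240097638247 -112.20854734607875
```

The head stayed at -112.2° while the handle is at -121°, so the kink is about 8.8° (≈15 mm at the grip centre). The pin moment is down to 56 %, which agrees. The wrench is tripped, so ease back to straight.

Call:
{"fn": "jog_arm", "kwargs": {"deltas": [[[0, -0.0028, 0], -2], [[-0.0002, -0.0056, 0], -4], [[-0.0005, -0.0085, 0], -6], [[-0.0008, -0.0112, 0], -8], [[-0.001, -0.0126, 0], -9], [[-0.001, -0.0126, 0], -9]]}}

```text
clock: 21.35
tool_pos: [0.5078, -0.0037, 0.0644]
orientation: [180.0, 0.0, -112.0]
force: [2.7, 0.6, -3.9]
opening: 0.0289
```

```bash
python3 st.py
```

```text
t 21.35 pos [ 0.5078 -0.0037  0.0644] yaw -112.01 R 0.1206 ang -112.08
f [ 2.7   0.56 -3.92] Frad -1.54 Ftan_cw -2.30 m [ 0.544 -0.724  0.544]
pin moment 0.729
```

Call:
{"fn": "jog_arm", "kwargs": {"deltas": [[[0, -0.002, 0], -1], [[-0.0001, -0.0042, 0], -2], [[-0.0001, -0.0042, 0], -2]]}}

```text
clock: 21.65
tool_pos: [0.5115, -0.0052, 0.0644]
orientation: [180.0, 0.0, -110.0]
force: [0.5, 2.4, -3.3]
opening: 0.0291
```

```bash
python3 st.py
```

```text
t 21.65 pos [ 0.5115 -0.0052  0.0644] yaw -109.96 R 0.1206 ang -110.15
f [ 0.53  2.44 -3.29] Frad -2.48 Ftan_cw 0.33 m [ 1.207 -0.2    0.417]
pin moment 0.391
```

Call:
{"fn": "jog_arm", "kwargs": {"deltas": [[[-0.0004, -0.002, 0], -1], [[-0.0005, -0.0042, 0], -2], [[-0.0005, -0.0042, 0], -2]]}}

```text
clock: 21.95
tool_pos: [0.5154, -0.0065, 0.0643]
orientation: [180.0, -0.0, -108.0]
force: [-1.5, 0.7, -1.6]
opening: 0.0285
```

```bash
python3 st.py
```

```text
t 21.95 pos [ 0.5154 -0.0065  0.0643] yaw -107.95 R 0.1206 ang -108.22
f [-1.52  0.69 -1.56] Frad -0.19 Ftan_cw 1.66 m [0.872 0.431 0.292]
pin moment 0.158
```

Call:
{"fn": "jog_arm", "kwargs": {"deltas": [[[0, 0, -0.003], 0], [[0, 0, -0.006], 0], [[0, 0, -0.01], 0], [[0, 0, -0.01], 0]]}}

```text
clock: 22.35
tool_pos: [0.5158, -0.0064, 0.075]
orientation: [-180.0, -0.0, -108.0]
force: [-0.6, 0.6, -5.2]
opening: 0.0289
```

```bash
python3 st.py
```

```text
t 22.35 pos [ 0.5158 -0.0064  0.075 ] yaw -107.99 R 0.1204 ang -108.03
f [-0.65  0.6  -5.21] Frad -0.37 Ftan_cw 0.80 m [-0.061  0.149  0.093]
pin moment 0.028
```

Call:
{"fn": "jog_arm", "kwargs": {"deltas": [[[0, 0, -0.005], 0], [[0, 0, -0.015], 0], [[0, 0, -0.03], 0], [[0, 0, -0.05], 0], [[0, 0, -0.07], 0], [[0, 0, -0.07], 0], [[0, 0, -0.07], 0]]}}

```text
clock: 23.05
tool_pos: [0.5156, -0.0062, 0.1446]
orientation: [-180.0, 0.0, -108.0]
force: [0.2, -0.6, -6.8]
opening: 0.0293
```

```bash
python3 st.py
```

```text
t 23.05 pos [ 0.5156 -0.0062  0.1446] yaw -108.01 R 0.1203 ang -108.19
f [ 0.17 -0.6  -6.79] Frad 0.52 Ftan_cw -0.35 m [-0.112  0.154 -0.002]
pin moment 0.026
```

Call:
{"fn": "jog_arm", "kwargs": {"deltas": [[[0.02, -0.01, 0], -2], [[0.05, -0.025, 0], -4], [[0.08, -0.04, 0], -7], [[0.11, -0.056, 0], -9.5], [[0.14, -0.071, 0], -12], [[0.17, -0.086, 0], -14.5], [[0.2, -0.102, 0], -17], [[0.23, -0.117, 0], -20], [[0.255, -0.13, 0], -22], [[0.27, -0.137, 0], -23.2], [[0.27, -0.137, 0.02], -23.2], [[0.27, -0.137, 0.05], -23.2], [[0.27, -0.137, 0.08], -23.2], [[0.27, -0.137, 0.11], -23.2], [[0.27, -0.137, 0.13], -23.2], [[0.27, -0.137, 0.14], -23.2], [[0.27, -0.137, 0.145], -23.2], [[0.27, -0.137, 0.145], -23.2]]}}

```text
clock: 24.85
tool_pos: [0.5624, -0.3053, -0.0011]
orientation: [179.9, 0.0, -84.8]
force: [0.9, 0.6, -7.4]
opening: 0.0287
```

```bash
python3 st.py
```

```text
t 24.85 pos [ 0.5624 -0.3053 -0.0011] yaw -84.78 R 0.4135 ang -88.70
f [ 0.86  0.62 -7.35] Frad -0.54 Ftan_cw -0.92 m [-0.131 -0.061  0.016]
pin moment 0.090
```

Call:
{"fn": "jog_arm", "kwargs": {"deltas": [[[0, 0, 0.003], 0], [[0, 0, 0.006], 0], [[0, 0, 0.009], 0], [[0, 0, 0.009], 0]]}}

```text
clock: 25.25
tool_pos: [0.5629, -0.3054, -0.0093]
orientation: [-180.0, -0.0, -84.8]
force: [0.7, 0.6, -6.4]
opening: 0.0289
```

```bash
python3 st.py
```

```text
t 25.25 pos [ 0.5629 -0.3054 -0.0093] yaw -84.78 R 0.4136 ang -88.64
f [ 0.66  0.56 -6.36] Frad -0.49 Ftan_cw -0.71 m [-0.072 -0.113  0.022]
pin moment 0.079
```

Call:
{"fn": "jog_arm", "kwargs": {"deltas": [[[0, 0, 0.001], 0], [[0, 0, 0.0015], 0], [[0, 0, 0.0015], 0]]}}

```text
clock: 25.55
tool_pos: [0.563, -0.3054, -0.0099]
orientation: [-180.0, -0.0, -84.8]
force: [-3.0, 3.0, 5.9]
opening: 0.0286
```

Call:
{"fn": "jog_arm", "kwargs": {"deltas": [[[0, 0, 0], 0], [[0, 0, 0], 0], [[0, 0, 0], 0], [[0, 0, 0], 0], [[0, 0, 0], 0], [[0, 0, 0], 0]], "jaw": -0.4}}

```text
clock: 26.15
tool_pos: [0.5626, -0.3054, -0.0111]
orientation: [180.0, 0.0, -84.8]
force: [0.7, -0.0, -0.3]
opening: 0.061
```

```bash
python3 st.py
```

```text
t 26.15 pos [ 0.5626 -0.3054 -0.0111] yaw -84.79 R 0.4136 ang -88.68
f [ 0.7  -0.02 -0.27] Frad 0.08 Ftan_cw -0.69 m [ 0.044 -0.04   0.017]
pin moment 0.073
```

Released. Rise clear, move away so the cameras see the board, and check.

Call:
{"fn": "jog_arm", "kwargs": {"deltas": [[[0, 0, -0.02], 0], [[0, 0, -0.05], 0], [[0, 0, -0.09], 0], [[0, 0, -0.14], 0], [[0, 0, -0.19], 0], [[-0.05, 0, -0.21], 0], [[-0.1, 0.0, -0.21], 0], [[-0.15, 0, -0.21], 0], [[-0.2, 0, -0.21], 0], [[-0.25, 0, -0.21], 0], [[-0.3, 0.03, -0.21], 0], [[-0.35, 0.05, -0.21], 0], [[-0.4, 0.05, -0.21], 0], [[-0.45, 0.05, -0.21], 0], [[-0.5, 0.05, -0.21], 0], [[-0.55, 0.05, -0.21], 0], [[-0.58, 0.05, -0.21], 0], [[-0.58, 0.05, -0.21], 0]]}}

```text
clock: 27.95
tool_pos: [0.4598, 0.2722, 0.1987]
orientation: [-180.0, 0.0, -84.6]
force: [-0.7, -0.8, -0.0]
opening: 0.0618
```

Run:
```python
from h import *
t=ctrl.snapshot("top");s=ctrl.snapshot("scene");o=ctrl.get_obs();print(o["clock"],o["tool_pos"],o["force"])
c=np.hstack([crop(t,260,140,260,200,1.5),crop(s,90,190,260,200,1.5)])
c=np.vstack([c,np.hstack([crop(s,115,255,130,60,3),crop(s,330,235,130,60,3)])])
cv2.imwrite("pics/c9.png",c)
```

```text
28.05 [0.45960644 0.2685922  0.19856667] [-0.65716428 -0.82006814 -0.36310639]
```

View pics/c9.png

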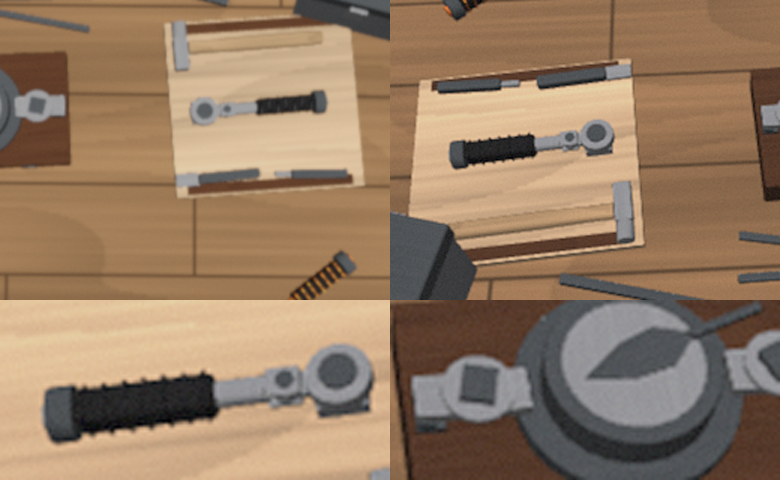

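The wrench lies flat, socket down and straight on the board at its old place: head at top-crop (203,109), knob at (318,101). The hammer, punch, chisel and leaf look unmoved, and the bolt head at crop (477,385) has clearly turned. The arm is clear, so I'll hand the job in.

```bash
python3 -c "
from plant import ctrl
print(ctrl.close_job())"
```

```text
the job is handed in; nothing more can be done
None
```

I took the torque wrench from the board, seated it on the near bolt and turned it clockwise until it tripped. I then eased it straight, lifted it off and laid it back in its old place. The job was handed in at about 28 s.

- **Seating:** the first contact came at the height expected for a fully seated socket, and the camera's height change agreed.
- **Turn and trip:** the bolt came up solid after the handle had swung about 62°, including the socket's slack. The handle then kinked about 8.8° (roughly 15 mm at the grip centre) while the head held at -112°. The knuckle moment fell from about 1.26 to 0.73 N m, 56 % of the rated trip, which fits 15 mm.
- **Easing off:** I eased back only until the torque on the bolt was near zero.
- **Final pictures:** the wrench lies flat, straight and socket down on the board. The bolt has visibly turned, and the tools on the board and the leaf look unmoved. The rest of the bench was only partly in view.

**Disagreements:**
- **Fingertip height:** the fingertips turned out to be about 31 mm higher than the reported tool point, so my first grasp closed above the grip. A touch test with the shut fingers then pressed on the grip with about 20 N. I corrected for the offset and the second grasp held.
- **Camera bias:** the scene camera read bolt and head positions 2–7 mm off the top camera, so I placed the socket by relative displacements.

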